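# Lift the cap nest plate off its locating dowels onto the mat

## Task

The printing run with the orange-gripped nest plate is over: lift that plate straight up off its two dowels, keeping it level all the way, and set it down gently, flat in the middle of the black rubber mat, then let go. Leave the blue-gripped plate where it is on its own dowels.

Things in the scene. Friction and masses are not known exactly. Their poses are not given: they have to be found in the camera images.
- orange_plate: white nest plate, orange grip; 72 (x) x 96 (y) x 10 mm, about 0.25 kg, loose. Origin: centre of its underside, z up. Two 9.5 mm through holes at y = +-38 mm. Grip: upright rib in the middle of the top, 14 mm thick (x), 44 long (y), 40 tall, its top 50 mm above the origin; pinch it across x from above. Starts seated on the dowels of one of two identical aluminium bases.
- base_a: aluminium base under the orange-gripped plate, 80 (x) x 108 (y) x 18 mm, fixed to the bench. Origin: centre of its underside on the bench, z up. Two upright steel dowels, 8 mm thick, at y = +38 and -38 mm stand 24 mm above its top face (tips 42 mm above the bench), 14 mm of that above the seated plate.
- mat: black rubber mat, 110 x 110 x 4 mm, fixed flat on the bench. Origin: centre of its underside, z up.
- blue_plate: white nest plate, blue grip; 72 (x) x 96 (y) x 10 mm, about 0.25 kg, loose. Origin: centre of its underside, z up. Two 9.5 mm through holes at y = +-38 mm. Grip: upright rib in the middle of the top, 14 mm thick (x), 44 long (y), 40 tall, its top 50 mm above the origin; pinch it across x from above. Seated on the other aluminium base; stays there.
Not all that is in view belongs to the job. Leave any purple look-alike of the orange_plate alone.

How it is judged:
On the way:
1. the orange-gripped plate is lifted clear of the dowel tips, above its base (z of orange_plate in the frame of base_a above 0.044 m and horizontal distance between orange_plate and base_a below 0.02 m), for 0.05 s.
At the end, for the whole second after the job is handed in: The orange-gripped plate lies flat (within 5 degrees) and at rest on the black mat, its centre within 25 mm of the mat's centre, any way round, released; the blue-gripped plate is within 15 mm of where it stood (horizontal distance between orange_plate and mat below 0.025 m and z of orange_plate in the frame of mat between 0.001 and 0.009 m and angle between orange_plate's own z axis and vertical below 0.09 rad and linear speed of orange_plate below 0.02 m/s and contact force between the fingers and orange_plate below 0.1 N and distance of blue_plate from where it was at the start of the episode below 0.015 m); the robot touches nothing.
It fails at once if the orange-gripped plate is tilted by more than 11 degrees (angle between orange_plate's own z axis and vertical above 0.2 rad).
It fails at once if the orange-gripped plate is dropped onto the mat (faster than 0.6 m/s within 30 mm of it) (horizontal distance between orange_plate and mat below 0.1 m and z of orange_plate in the frame of mat below 0.03 m and linear speed of orange_plate above 0.6 m/s).
It fails at once if the blue-gripped plate is moved by more than 15 mm (distance of blue_plate from where it was at the start of the episode above 0.015 m).
It also fails if it takes over 45 s, if anything falls off the work surface, if the arm or the gripper's body presses on something with over 40 N, if the wrist force passes 120 N, or if a joint passes its speed limit or range.

## Robot

A 7-joint arm with a two-finger parallel gripper is mounted at the origin on a cart in front of the work surface, level with it; the furniture and walls round the work are solid. World frame = base frame: x ahead of the robot, y to its left, z up, the work surface at z = 0. Lengths are in m, angles in rad, forces in N, time in s.
With the tool pointing down it reaches from about 0.4 to 0.875 m from the base axis. Payload 6.5 kg.
Tool frame: the origin (TCP) lies at the very end of the fingers, on their centre line; the grasp point (between the pads) lies 19 mm behind it; z points along the fingers, y is the line along which they close (so a half turn about z gives the same grasp; the last joint's range is limited). The gripper opens to 85 mm and grips with 20 to 120 N. Pads are 22 mm wide; open, the fingers measure 114 mm over their backs; the gripper's body (76 mm by 85 mm) begins 54 mm behind the grasp point. The pads swing forward as they close: fully open they stand 13 mm farther back than shut.
Start: joints at [-1.378, 0.536, -0.004, 1.538, 0.003, 1.067, -0.071], TCP at [0.166, 0.628, 0.231] pointing down, gripper open.
Joint ranges: [-2.7, 2.7], [-0.37, 2.16], [-1.27, 1.26], [0.24, 2.4], [-1.31, 4.45], [0.19, 1.91], [-2.76, 2.76]. Speed limits (rad/s): [2.39, 2.39, 3.14, 3.14, 3.14, 3.14, 3.14].

## Interface

Orientations are given as a unit quaternion [w, x, y, z].
In Python, from cell import bot, get_image, camera_params gives the robot as it stands. Calls block until the motion is done:
- bot.move_ptp(position, orientation): joint-space move of the TCP to a pose.
- bot.move_l(position, rot=None, v=0.15, f_stop=None): straight line of the TCP; rot=None keeps the orientation; v is the mean speed in m/s. With f_stop (N) it stops when the force on the tool has changed by that much, and returns True; else False.
- bot.movej(angles): joint-space move.
- bot.let_go() and bot.grasp(squeeze=None): open the fingers fully, or close them until they stop; squeeze is the grip in N (None keeps the last).
- bot.hold(seconds).
- bot.solve_ik(position, orientation): joint angles nearest the present ones, or None.
- bot.get_state(): the state.
- get_image(name): name is "scene" or "top" or "wrist"; returns the picture (400x640x3 uint8, red, green, blue); there is no depth.
- camera_params(name): a dict with "fx", "fy", "cx", "cy" (pixels), "k1" (the pictures are not rectified: a ray, as slopes to the right and down, at radius r is drawn at 1 + k1 r^2 times it, then the intrinsics apply), "cam_to_world" (4x4, takes a point from camera to world coordinates); the wrist camera has in their place "T_tool_cam" (4x4, takes a point from camera to tool coordinates, whose origin is the TCP and whose axes are the flange's). Camera axes: x right, y down, z forward; pixel columns grow to the right and rows downward; lengths in m; the calibration is good to about 2 mm. A picture is of the moment at which its call begins: read the wrist's pose just before it. camera_params takes no time and is no camera call.
A pose or a line that the arm cannot do raises bot.Unreachable and nothing moves.
- bot.job_done(): hands the job in; it is judged then, once.
The state is a dict: "clock": time; "q": joint angles; "joint_vel": joint speeds; "joint_efforts": joint torques, N m; "eef_pos": TCP position; "tool_rot": TCP orientation; "contact_force": force on the tool from outside, world axes, zero at the start; "torque": the same for the moment, N m; "width": opening from 0.0 (shut) to 1.0 (fully open); "gripper_force": force on a finger pad.
Only numpy, scipy, OpenCV 4.12 (cv2) and the standard library are available. Lean on these libraries where they do the work, as an engineer would, in place of code of your own. Each camera call takes 0.05 s, during which the arm holds its last target. There are 200 camera calls.

## Working session

There is one attempt and no reset: what is moved stays moved. The work goes in short steps, each a Python script; the robot and the scene stay as the last script left them, time stands still between calls to the robot, and variables do not carry over. Pictures are saved under pics/ and viewed, at most 10 in all, crops included, and the job is handed in when it is done.

```bash
mkdir -p pics; cat > h.py <<'E'
import numpy as np, cv2
from cell import bot, get_image, camera_params
def save(name,f):
    im=get_image(name); cv2.imwrite(f,im[:,:,::-1]); return im
def world(name,uv,z,T=None):
    p=camera_params(name); K=np.array([[p['fx'],0,p['cx']],[0,p['fy'],p['cy']],[0,0,1.]])
    T=np.array(p['cam_to_world']) if T is None else T
    s=cv2.undistortPoints(np.array([[uv]],float),K,np.array([p['k1'],0,0,0.]))[0,0]
    d=T[:3,:3]@[s[0],s[1],1]; o=T[:3,3]
    return o+d*(z-o[2])/d[2]
E
python3 -c "
from h import *
a=save('top','pics/top.png');b=save('scene','pics/scene.png')
print(camera_params('top'));print(bot.get_state())"
```

```text
{'fx': 508.3986797931681, 'fy': 508.3986797931681, 'cx': 317.1887280677231, 'cy': 199.4767019458177, 'k1': -0.0646472866369793, 'cam_to_world': array([[ 0.02606586, -0.99066701,  0.13378879,  0.42674573],
       [-0.99925192, -0.02199603,  0.03180849, -0.02530411],
       [-0.0285688 , -0.13451782, -0.99049926,  1.21343961],
       [ 0.        ,  0.        ,  0.        ,  1.        ]])}
{'clock': 0.1, 'q': array([-1.37822281,  0.53712776, -0.00443942,  1.53876651,  0.00260124,
        1.06728822, -0.07120139]), 'joint_vel': array([-0.00017345, -0.00234684,  0.0004681 , -0.00192037,  0.00100566,
        0.00012287, -0.00031046]), 'joint_efforts': array([ 3.30887262e-03, -5.84569466e+01,  1.05202664e+00, -2.59776288e+01,
        1.25715756e-02,  4.70958010e-03,  2.91096342e-05]), 'eef_pos': array([0.16620024, 0.62780692, 0.23047952]), 'tool_rot': array([-4.35825637e-05,  1.28990512e-01,  9.91645511e-01, -7.90844130e-04]), 'contact_force': array([-0.51851673, -0.02775596, -0.12494073]), 'torque': array([ 0.00163894, -0.02280099,  0.01984604]), 'gripper_force': 0.0, 'width': 0.9981990196245448}
```

View pics/top.png

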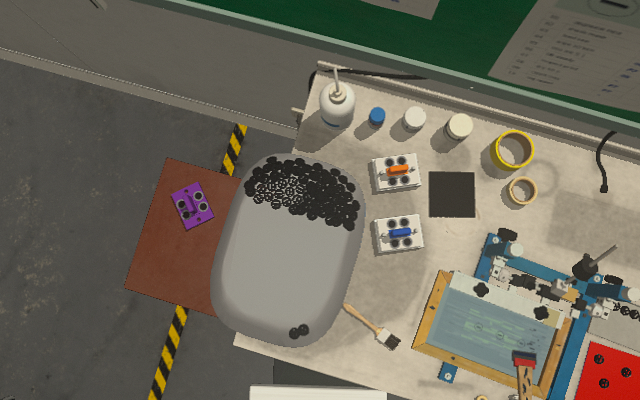

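View pics/scene.png

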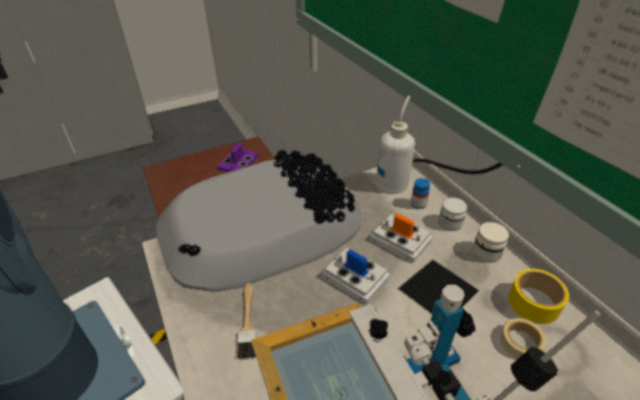

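```bash
python3 -c "
from h import *
im=cv2.imread('pics/top.png');c=im[140:265,350:500]
cv2.imwrite('pics/c1.png',cv2.resize(c,None,fx=5,fy=4.8,interpolation=cv2.INTER_CUBIC)[:600])
for n,uv,z in [('orange',(398,170),.068),('blue',(400,232),.068),('mat',(452,194),.004),('matTL',(429,172),.004),('matBR',(475,217),.004),('lumpL',(212,290),0),('lumpR',(364,190),0),('lumpT',(265,153),0),('lumpB',(290,347),0)]: print(n,world('top',uv,z).round(3))
def proj(n,P):
    p=camera_params(n);q=np.linalg.inv(p['cam_to_world'])@[*P,1];return (p['fx']*q[0]/q[2]+p['cx'],p['fy']*q[1]/q[2]+p['cy'])
print('tcp',proj('top',(.166,.628,.231)),proj('scene',(.166,.628,.231)))
print(camera_params('scene')['cam_to_world'])
for uv in [(398,213),(163,225),(235,290),(300,152),(352,210)]: print(uv,[world('scene',uv,z).round(3) for z in (0,.1,.2)])
"
```

```text
orange [ 0.654 -0.172  0.068]
blue [ 0.512 -0.177  0.068]
mat [ 0.611 -0.309  0.004]
matTL [ 0.663 -0.254  0.004]
matBR [ 0.556 -0.364  0.004]
lumpL [0.368 0.258 0.   ]
lumpR [ 0.616 -0.099  0.   ]
lumpT [0.703 0.145 0.   ]
lumpB [0.242 0.068 0.   ]
tcp (np.float64(-17.614260250953578), np.float64(398.85865867451696)) (np.float64(1.1665442447877012), np.float64(90.00933470225777))
[[ 0.7417755  -0.43913595  0.50688137  0.09494923]
 [-0.67059808 -0.47642697  0.56860843 -0.54794574]
 [-0.00820445 -0.76169348 -0.64788558  0.66419027]
 [ 0.          0.          0.          1.        ]]
(398, 213) [array([ 0.726, -0.113,  0.   ]), array([ 0.631, -0.178,  0.1  ]), array([ 0.536, -0.244,  0.2  ])]
(163, 225) [array([0.302, 0.222, 0.   ]), array([0.271, 0.106, 0.1  ]), array([ 0.24, -0.01,  0.2 ])]
(235, 290) [array([ 0.32 , -0.045, -0.   ]), array([ 0.286, -0.12 ,  0.1  ]), array([ 0.253, -0.196,  0.2  ])]
(300, 152) [array([0.723, 0.238, 0.   ]), array([0.629, 0.12 , 0.1  ]), array([0.534, 0.001, 0.2  ])]
(352, 210) [array([ 0.655, -0.033,  0.   ]), array([ 0.571, -0.11 ,  0.1  ]), array([ 0.486, -0.188,  0.2  ])]
```

View pics/c1.png

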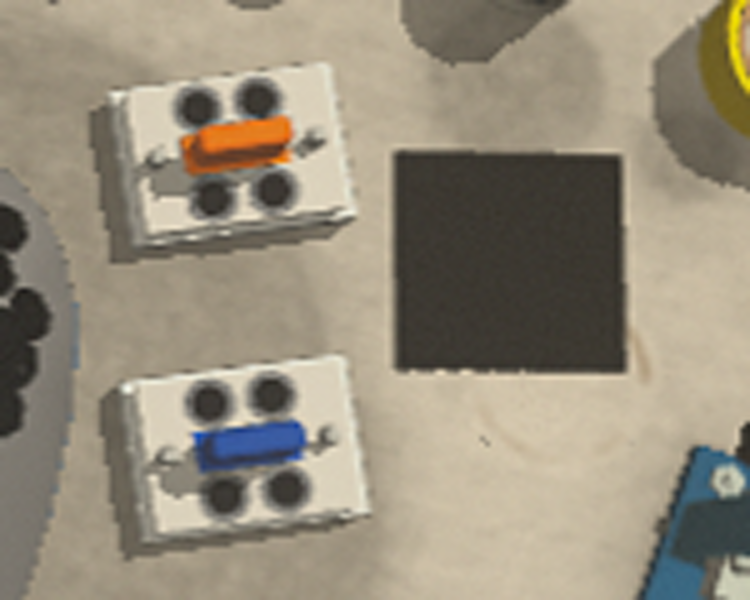

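Candidates: orange grip at top px (398,170), blue (400,232), purple (192,205). The crop confirms the white plate with the orange rib, on dowels, at (398,170). The black mat is at (452,194) and measures 107–110 mm, which fits. I'm going above the orange plate now.

```bash
cat >> h.py <<'E'
def quat(yaw): # tool z down, tool y at yaw in world
    from scipy.spatial.transform import Rotation as R
    y=np.array([np.cos(yaw),np.sin(yaw),0]);z=np.array([0,0,-1.]);x=np.cross(y,z)
    return R.from_matrix(np.c_[x,y,z]).as_quat(scalar_first=True)
def wristT():
    from scipy.spatial.transform import Rotation as R
    s=bot.get_state();T=np.eye(4);T[:3,:3]=R.from_quat(s['tool_rot'],scalar_first=True).as_matrix();T[:3,3]=s['eef_pos']
    return T@np.array(camera_params('wrist')['T_tool_cam'])
E
python3 -c "
from h import *
f=lambda x,y,z:world('top',(350+x/5,140+y/4.8),z)
a=f(200,147,.068);b=f(290,127,.068);print(a,b,(a+b)/2,np.linalg.norm(a-b))
d=a-b;yaw=np.arctan2(d[1],d[0])-np.pi/2;print('yaw',yaw)
# dowel tips z .042
p=f(153,158,.042);q=f(318,137,.042);print(p,q,(p+q)/2,np.linalg.norm(p-q),np.arctan2(*(p-q)[1::-1])-np.pi/2)
m=[f(*c,.004) for c in ((395,152),(622,152),(627,372),(396,370))];print(m,np.mean(m,0))
c=(p+q)/2
s=bot.get_state();bot.move_l([s['eef_pos'][0],s['eef_pos'][1],.38])
for k in (yaw,yaw+np.pi):
    j=bot.solve_ik([c[0],c[1],.26],quat(k));print(j)
bot_y=yaw if abs(bot.solve_ik([c[0],c[1],.26],quat(yaw))[6])<abs(j[6]) else yaw+np.pi
bot.move_ptp([c[0],c[1],.26],quat(bot_y));bot.hold(.3)
print(bot_y,bot.get_state());T=wristT();print(T.tolist());save('wrist','pics/w1.png')
"
```

```text
[ 0.65170717 -0.15328354  0.068     ] [ 0.66230475 -0.19438001  0.068     ] [ 0.65700596 -0.17383178  0.068     ] 0.0424408797142869
yaw 0.2523726493053968
[ 0.65089092 -0.13428259  0.042     ] [ 0.6629734  -0.21130965  0.042     ] [ 0.65693216 -0.17279612  0.042     ] 0.07796892867102825 0.15559237283747795
[array([ 0.66377961, -0.25448063,  0.004     ]), array([ 0.66625311, -0.36422797,  0.004     ]), array([ 0.55513338, -0.36486283,  0.004     ]), array([ 0.55370594, -0.25454796,  0.004     ])] [ 0.60971801 -0.30952985  0.004     ]
[-0.38225686  0.75488367  0.98581039  1.46031457 -0.64102845  1.27055745
  0.92015144]
[-0.42254668  0.80674939  1.08952722  1.46262149 -0.72398579  1.31027115
 -2.16362659]
0.2523726493053968 {'clock': 4.85, 'q': array([-0.38242653,  0.75486008,  0.98572859,  1.46028935, -0.64104492,
        1.27057143,  0.92016604]), 'joint_vel': array([ 1.41169171e-03, -5.26295821e-05,  6.34749479e-04,  1.94840579e-03,
       -1.40926203e-03,  7.61002576e-04, -8.18293545e-05]), 'joint_efforts': array([-7.23932823e-02, -5.61472785e+01,  1.76109266e+01, -2.26890403e+01,
        9.83775331e-03,  3.62505962e-03, -2.61127198e-04]), 'eef_pos': array([ 0.65698259, -0.17263302,  0.26000011]), 'tool_rot': array([-1.50338986e-05,  6.12393864e-01,  7.90552816e-01,  3.44022412e-05]), 'contact_force': array([ 0.67025586,  0.19492702, -0.33239377]), 'torque': array([-0.04324879, -0.03565228, -0.03043203]), 'gripper_force': 0.0, 'width': 0.9981073091085291}
[[0.9683038434931487, 0.23983804202071396, 0.06975227792741515, 0.6381750779369847], [0.24977516344670972, -0.9299874449126341, -0.26969560624904054, -0.1038382473428407], [0.00018547658219352766, 0.27856967872426175, -0.9604160034557406, 0.40169406208307157], [0.0, 0.0, 0.0, 1.0]]
```

View pics/w1.png

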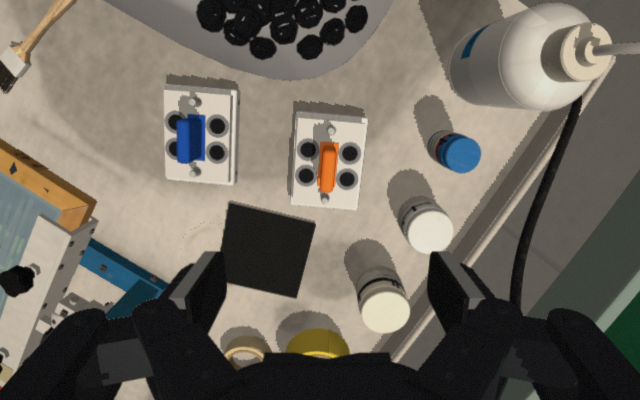

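The wrist view shows the orange rib at (328,165), its dowels at (331,130) and (325,198), and the mat corners at (231,203), (315,221), (297,297) and (220,282). I'll zoom in to get the yaw and centre.

```bash
python3 -c "
from h import *
im=cv2.imread('pics/w1.png');cv2.imwrite('pics/c2.png',cv2.resize(im[95:305,200:400],None,fx=2.85,fy=2.85,interpolation=cv2.INTER_CUBIC))"
```

```text
(no output)
```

View pics/c2.png

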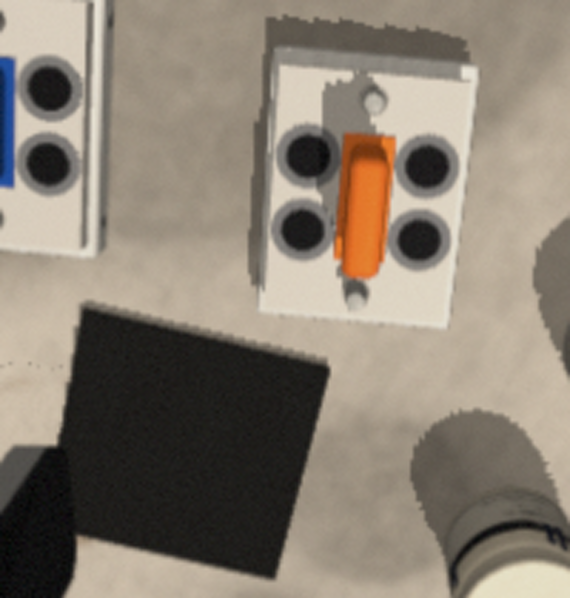

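```bash
python3 -c "
from h import *
T=wristT();T0=T
f=lambda x,y,z:world('wrist',(200+x/2.85,95+y/2.85),z,T)
p=f(375,95,.042);q=f(356,288,.042);print('dow',p,q,(p+q)/2,np.linalg.norm(p-q),np.arctan2(*(p-q)[1::-1])-np.pi/2)
r=[f(*c,.028) for c in ((278,64),(475,80),(447,328),(261,312))];print('plate',np.round(r,4),np.mean(r,0))
d=r[0]-r[3]+r[1]-r[2];print('yaw',np.arctan2(d[1],d[0])-np.pi/2)
a=f(368,150,.068);b=f(360,274,.068);print('rib',a,b,(a+b)/2,np.linalg.norm(a-b))
m=[f(*c,.004) for c in ((84,305),(329,367),(274,578))];print('mat',np.round(m,4),(m[0]+m[2])/2)
"
```

```text
dow [ 0.6515207 -0.134489   0.042    ] [ 0.66292545 -0.20656932  0.042     ] [ 0.65722307 -0.17052916  0.042     ] 0.07297699580210545 0.15692193609393534
plate [[ 0.6141 -0.1336  0.028 ]
 [ 0.6869 -0.1209  0.028 ]
 [ 0.7033 -0.2176  0.028 ]
 [ 0.6297 -0.2297  0.028 ]] [ 0.65850499 -0.17544849  0.028     ]
yaw 0.1645636339940202
rib [ 0.65294074 -0.15078466  0.068     ] [ 0.66122256 -0.19382442  0.068     ] [ 0.65708165 -0.17230454  0.068     ] 0.043829315581684396
mat [[ 0.5553 -0.2536  0.004 ]
 [ 0.6631 -0.2547  0.004 ]
 [ 0.6635 -0.3628  0.004 ]] [ 0.60941709 -0.30819316  0.004     ]
```

```bash
python3 -c "
from h import *
x,y=.6572,-.1728;q=quat(.161)
def st(n):
    s=bot.get_state();print(n,round(s['clock'],2),s['eef_pos'].round(4),s['contact_force'].round(2),s['torque'].round(2),round(s['width'],3),round(s['gripper_force'],1))
bot.move_ptp([x,y,.16],q)
print(bot.move_l([x,y,.038],v=.08,f_stop=8));st('down')
bot.grasp(60);bot.hold(.3);st('grip')
"
```

```text
False
down 7.06 [ 0.6575 -0.173   0.0385] [ 0.02 -0.23  0.78] [0.02 0.02 0.04] 0.999 0.0
grip 8.01 [ 0.6576 -0.1729  0.0382] [2.57 0.21 2.14] [ 0.09 -0.32  0.07] 0.157 59.1
```

```bash
python3 -c "
from h import *
x,y=.6572,-.1728
def st(n):
    s=bot.get_state();print(n,round(s['clock'],2),s['eef_pos'].round(4),s['contact_force'].round(2),s['torque'].round(2),round(s['width'],3),round(s['gripper_force'],1))
print(bot.move_l([x,y,.054],v=.03,f_stop=15));st('l1')
print(bot.move_l([x,y,.11],v=.05,f_stop=15));bot.hold(.3);st('l2')
save('wrist','pics/w2.png')
"
```

```text
False
l1 8.69 [ 0.6573 -0.1724  0.0542] [ 3.78  1.94 -1.32] [ 0.41 -0.72  0.08] 0.153 59.1
False
l2 10.26 [ 0.6571 -0.1728  0.1098] [ 0.7  -0.01 -3.11] [-0.04 -0.01  0.02] 0.157 59.2
```

View pics/w2.png

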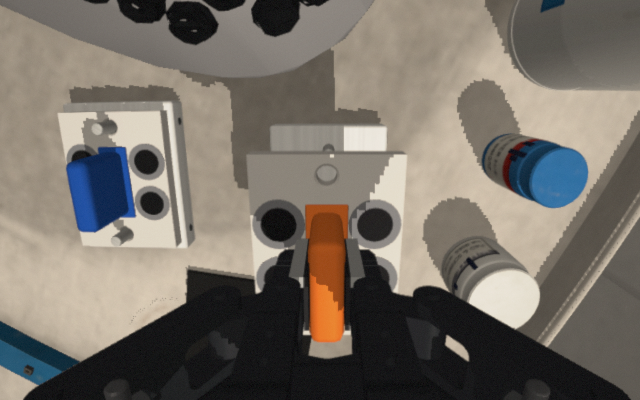

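The plate is held level in the grip at about (325,215), clear of the dowels, and the base shows behind it at (328,138). Its weight reads about 3 N. I'm carrying it over the mat and lowering it until it touches.

```bash
python3 -c "
from h import *
def st(n):
    s=bot.get_state();print(n,round(s['clock'],2),s['eef_pos'].round(4),s['contact_force'].round(2),s['torque'].round(2),round(s['width'],3),round(s['gripper_force'],1))
x,y=.6095,-.3087
bot.move_l([x,y,.11],v=.1);st('over')
bot.move_l([x,y,.035],v=.06)
print(bot.move_l([x,y,.021],v=.015,f_stop=5));bot.hold(.3);st('set')
save('wrist','pics/w3.png')
"
```

```text
over 11.9 [ 0.61   -0.3077  0.1099] [ 0.58  0.19 -3.39] [ 0.02  0.03 -0.02] 0.157 59.2
True
set 14.3 [ 0.6094 -0.3086  0.0243] [-0.21  0.18  5.22] [ 0.09  0.03 -0.03] 0.155 60.4
```

View pics/w3.png

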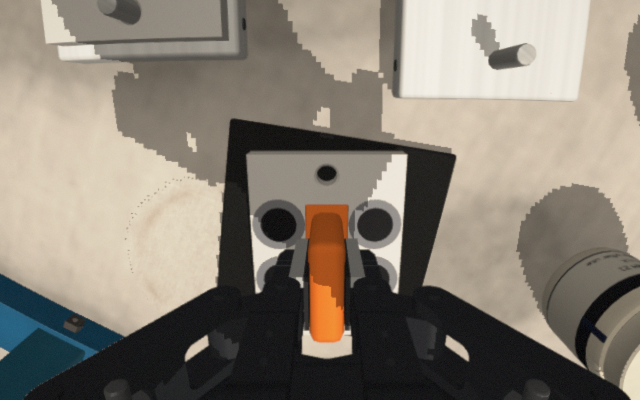

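The plate lies flat inside the mat's outline. The mat's corners are at (232,120) and (455,155), and the contact height of 0.0243 matches the expected 0.0242. I'm releasing it and retreating.

```bash
python3 -c "
from h import *
bot.let_go();bot.hold(.3);print(bot.get_state()['width'])
x,y=bot.get_state()['eef_pos'][:2]
bot.move_l([x,y,.10],v=.05);bot.move_l([x,y,.26],v=.1);bot.hold(.5)
print(bot.get_state()['clock']);save('wrist','pics/w4.png')
"
```

```text
0.9997459537295574
19.2833
```

View pics/w4.png

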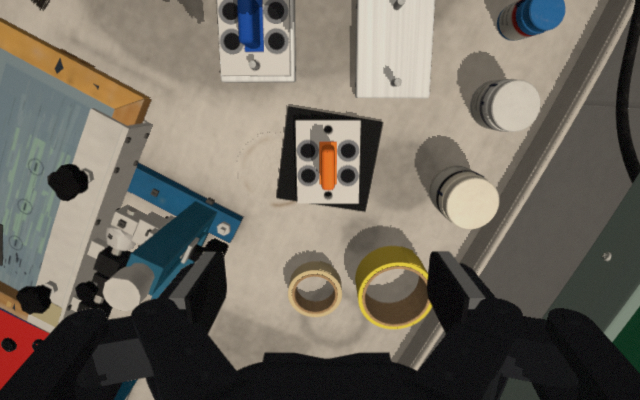

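The plate is at (328,161), flat and centred on the mat. The blue plate is still seated at (252,35).

```bash
python3 -c "
from h import *
print(bot.job_done())"
```

```text
the job is handed in; nothing more can be done
None
```

The orange-gripped plate was lifted level off its dowels, set down flat in the middle of the black mat and released; the blue-gripped plate is still seated on its dowels, and the job is handed in (robot clock about 19 s; no verdict came back).

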